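# Press the drill jig's locking pins home in order

## Robot

A 6-joint arm with a two-finger parallel gripper is mounted at the origin on a cart in front of the work surface, level with it; the furniture and walls round the work are solid. World frame = base frame: x ahead of the robot, y to its left, z up, the work surface at z = 0. Lengths are in m, angles in rad, forces in N, time in s.
With the tool pointing down it reaches from about 0.25 to 0.725 m from the base axis. Payload 4 kg.
Tool frame: the origin (TCP) lies midway between the tips of the shut fingers; the grasp point (between the pads) lies 19 mm behind it; z points along the fingers, y is the direction in which the jaws open and shut (so a half turn about z gives the same grasp; the last joint's range is limited). The gripper opens to 85 mm and grips with 20 to 120 N. Pads are 22 mm wide; open, the fingers measure 114 mm over their backs; the gripper's body (76 mm by 85 mm) begins 54 mm behind the grasp point. The pads swing forward as they close: fully open they stand 13 mm farther back than shut.
Start: joints at [-1.165, 0.241, 0.005, 1.335, 0, 1.571], TCP at [0.197, -0.459, 0.231] pointing down, gripper open.
Joint ranges: [-2.72, 2.72], [-1.05, 1.87], [-1.09, 1.28], [-1.99, 2.15], [-1.42, 1.44], [-3.14, 3.14]. Speed limits (rad/s): [2.79, 2.79, 3.14, 3.14, 3.14, 3.14].

## Interface

Orientations are given as a unit quaternion [x, y, z, w].
In Python, from workcell import get_obs, camera, camera_model, job_done, masks_of gives the robot as it stands.
- The arm moves only by the tool jog_arm, never from a script. Its argument "deltas" is a list that holds one entry, the list of rows, each a list of 7 numbers: the shift along the tool's x, y, z in mm, then the turn, a rotation vector about the tool's x, y, z in degrees, then the finger opening in mm, from 0 to 85.4. A call has 1 to 5 rows; each row shifts and turns the pose as measured when the row begins, along the tool's axes as they then stand; what a row does not reach is not made up. A row lasts 1/10 s, in which the tool goes at most 50 mm and 8.59 degrees, less where a joint would pass 70% of its speed; a pose out of reach is approached as far as the arm can. A call with a gripper value outside its range is refused whole. The fingers move at their own pace and stop on an object; the grip force is fixed at half the most. Time passes only in rows, so rows that do not move let the fingers close. It gives the time, the measured TCP pose, the force and the opening at its end, in the units of the state.
- get_obs(): the state, without advancing time (a new reading comes with each control period).
- camera(name): name is "scene" or "top" or "wrist"; returns the picture (400x640x3 uint8, red, green, blue); there is no depth.
- camera_model(name): a dict with "fovy" (degrees; the focal length in pixels is half the picture's height over the tangent of half this angle, whatever the lens; pixels are square), "cx", "cy" (the principal point, pixels), "k1" (the pictures are not rectified: a ray, as slopes to the right and down, at radius r is drawn at 1 + k1 r^2 times it, then the intrinsics apply), "pose" (4x4, takes a point from camera to world coordinates); the wrist camera has in their place "T_tool_cam" (4x4, takes a point from camera to tool coordinates, whose origin is the TCP and whose axes are the flange's). Camera axes: x right, y down, z forward; pixel columns grow to the right and rows downward; lengths in m; the calibration is good to about 2 mm. A picture is of the moment at which its call begins: read the wrist's pose just before it. camera_model takes no time and is no camera call.
- job_done(): hands the job in, once; it reports no verdict.
Trained networks look in the newest picture that a camera, given by its name, has taken for a name from the list of things; names that differ only in an ending like _2 or _b are one class to them, and where a whole thing is asked for, a point or a joint stands for the part that bears it (a point fixed in the world has none). Each returns a list of dicts, best first, with "conf" (0 to 1); they miss things now and then, are a little off and sometimes report something else, mostly with a low value. They report only what shows in the picture. A call takes as long as a camera call.
- masks_of(target, camera): "pixels" (400x640 bool, what is visible of it) and "at" ([column, row] in pixels, amid what is visible of it).
The state is a dict: "clock": time; "joint_pos": joint angles; "joint_vel": joint speeds; "tau": joint torques, N m; "eef_pos": TCP position; "tool_rot": TCP orientation; "ft_force": force on the tool from outside, world axes, zero at the start; "ft_torque": the same for the moment, N m; "grip_width": finger opening in m.
Only numpy, scipy, OpenCV 4.12 (cv2) and the standard library are available. Lean on these libraries where they do the work, as an engineer would, in place of code of your own. Each camera call takes 0.05 s, during which the arm holds its last target. There are 200 camera calls.

## Task

Lock the drill jig: with the fingertips, gently press down its three raised pins until each head is fully home on its collar, first the pin with the round head, then the one with the square head, last the one with the long bar-shaped head. Do not pull the pins up, and leave the tin, the steel block and the screw box round the jig where they stand.

Things in the scene. Friction and masses are not known exactly. Their poses are not given: they have to be found in the camera images.
- jig: Drill jig, fixed to the bench: a grey plate 230 x 170 x 15 mm (x, y, z) on a dark steel base; the plate's upper face is 45 mm above the bench. Origin at the centre of its underside, on the bench; z up. Four small cap screws (4 mm high) at its corners and three flush brass drill bushes 15 mm wide are details that do not move. Three locking pins stand in it at least 90 mm from one another; which pin is in which place varies.
- round_bush: Fixed steel collar, 24 mm across and 6 mm high, on the jig plate, in which the pin with the round head slides. Origin at the centre of its underside, on the plate's upper face (45 mm above the bench); z up.
- round_top (a point): Centre of the flat upper face of the round pin's head; it rides with the pin. The head is dark steel, a round disc, 32 mm across, 10 mm thick. When the pin is home this point is 16 mm above the jig plate, 61 mm above the bench.
- round_pin (a joint): Height of the gap between the underside of the round head and its collar, in m: 0 = fully home, head resting on the collar (a firm stop); 0.009 to 0.014 at the start. Slides straight up and down with about 4 N of friction and stays where it is left.
- square_bush: Fixed steel collar, 24 mm across and 6 mm high, on the jig plate, in which the pin with the square head slides. Origin at the centre of its underside, on the plate's upper face (45 mm above the bench); z up.
- square_top (a point): Centre of the flat upper face of the square pin's head; it rides with the pin. The head is dark steel, a square, 30 x 30 mm, 10 mm thick. When the pin is home this point is 16 mm above the jig plate, 61 mm above the bench.
- square_pin (a joint): Height of the gap between the underside of the square head and its collar, in m: 0 = fully home, head resting on the collar (a firm stop); 0.009 to 0.014 at the start. Slides straight up and down with about 4 N of friction and stays where it is left.
- bar_bush: Fixed steel collar, 24 mm across and 6 mm high, on the jig plate, in which the pin with the bar head slides. Origin at the centre of its underside, on the plate's upper face (45 mm above the bench); z up.
- bar_top (a point): Centre of the flat upper face of the bar pin's head; it rides with the pin. The head is dark steel, a long narrow bar, 54 x 15 mm, its length along the x axis of bar_bush, 10 mm thick. When the pin is home this point is 16 mm above the jig plate, 61 mm above the bench.
- bar_pin (a joint): Height of the gap between the underside of the bar head and its collar, in m: 0 = fully home, head resting on the collar (a firm stop); 0.009 to 0.014 at the start. Slides straight up and down with about 4 N of friction and stays where it is left.
- tin_box: Bystander: small open tin, 50 x 50 x 47 mm, loose on the bench beside the jig. Origin at the centre of its underside.
- gauge_block: Bystander: grey steel block with three holes, 25 x 75 x 50 mm, loose on the bench beside the jig. Origin at the centre of its underside.
- screw_box: Bystander: upright clear plastic box, 31 x 47 x 70 mm, loose on the bench at the robot's side of the jig. Origin at the centre of its underside.

How it is judged:
By the outcome, as a careful person would: the job done as asked, in the order asked, and still so for the second after the job is handed in, with the robot touching nothing.
It also fails if it takes over 40 s, if anything falls off the work surface, if the arm or the gripper's body presses on something with over 40 N, if the wrist force passes 120 N, or if a joint passes its speed limit or range.

## Working session

There is one attempt and no reset: what is moved stays moved. The work goes in short steps, Python scripts to look and compute and a tool call to move; the robot and the scene stay as the last step left them, time stands still between calls to the robot, and variables do not carry over. Pictures are saved under pics/ and viewed, about 8 in all and at most 12, crops included, and the job is handed in when it is done.

Besides the shell and the picture viewer there is one more tool, called after "Request:" in YAML: its name, and indented under it one key for each argument. jog_arm: Moves the arm, as the interface text tells. Its arguments: {"type":"object","properties":{"deltas":{"type":"array"}},"required":["deltas"]}

```bash
mkdir -p pics; cat > h.py <<'E'
import numpy as np, cv2
from workcell import *
from scipy.spatial.transform import Rotation as R
def toolT(o):
    T=np.eye(4);T[:3,:3]=R.from_quat(o["tool_rot"]).as_matrix();T[:3,3]=o["eef_pos"];return T
def world(name,uv,z,o=None):
    m=camera_model(name);f=200/np.tan(np.radians(m["fovy"])/2)
    d=np.array([(uv[0]-m["cx"])/f,(uv[1]-m["cy"])/f]);p=d.copy()
    for _ in range(20): p=d/(1+m["k1"]*(p@p))
    P=np.array(m["pose"]) if "pose" in m else toolT(o)@np.array(m["T_tool_cam"])
    r=P[:3,:3]@np.array([p[0],p[1],1]);c=P[:3,3]
    return c+r*(z-c[2])/r[2]
def snap(name,fn):
    im=camera(name);cv2.imwrite("pics/"+fn,im[:,:,::-1]);return im
E
python3 - <<'E'
from h import *
o=get_obs();print(o["clock"],o["eef_pos"],o["tool_rot"],o["ft_force"])
for c in ("top","scene"):
    snap(c,c+"1.png")
    for t,z in (("round_top",.072),("square_top",.072),("bar_top",.072),("tin_box",.047),("gauge_block",.05),("screw_box",.07)):
        for d in masks_of(t,c)[:2]:
            if d["conf"]>.2: print(c,t,round(d["conf"],2),np.round(d["at"]),d["pixels"].sum(),np.round(world(c,d["at"],z),3))
print(np.round(toolT(o),3)); print(get_obs()["clock"])
a=np.vstack([cv2.imread("pics/top1.png")]);
E
```

```text
0.0 [ 0.19713274 -0.45881056  0.23039907] [ 9.79482106e-01  2.01528398e-01 -2.14988797e-04 -1.03063949e-03] [-0.67727853  0.08926089 -0.00674191]
top round_top 0.69 [288. 196.] 205 [ 0.512 -0.003  0.072]
top square_top 0.71 [309. 135.] 221 [ 0.633 -0.042  0.072]
top square_top 0.59 [289. 195.] 216 [ 0.512 -0.005  0.072]
top bar_top 0.59 [336. 189.] 201 [ 0.526 -0.096  0.072]
top bar_top 0.59 [306. 249.] 386 [ 0.408 -0.039  0.072]
top tin_box 0.75 [238. 173.] 748 [0.56  0.102 0.047]
top gauge_block 0.88 [385. 152.] 531 [ 0.606 -0.195  0.05 ]
top screw_box 0.82 [306. 251.] 419 [ 0.405 -0.038  0.07 ]
scene round_top 0.73 [303. 168.] 286 [ 0.578 -0.136  0.072]
scene round_top 0.6 [288. 206.] 139 [ 0.511 -0.001  0.072]
scene square_top 0.6 [255. 180.] 112 [ 0.629 -0.024  0.072]
scene bar_top 0.72 [309. 187.] 155 [ 0.518 -0.082  0.072]
scene bar_top 0.46 [312. 187.] 228 [ 0.514 -0.085  0.072]
scene tin_box 0.95 [234. 240.] 940 [0.544 0.126 0.047]
scene tin_box 0.31 [291. 208.] 215 [ 0.521 -0.021  0.047]
scene gauge_block 0.82 [307. 168.] 299 [ 0.59  -0.167  0.05 ]
scene gauge_block 0.45 [254. 179.] 139 [ 0.657 -0.05   0.05 ]
scene screw_box 0.73 [337. 229.] 806 [ 0.39  -0.005  0.07 ]
scene screw_box 0.64 [256. 182.] 141 [ 0.625 -0.023  0.07 ]
[[ 0.919  0.395 -0.001  0.197]
 [ 0.395 -0.919  0.002 -0.459]
 [-0.    -0.002 -1.     0.23 ]
 [ 0.     0.     0.     1.   ]]
0.7
```

View pics/top1.png

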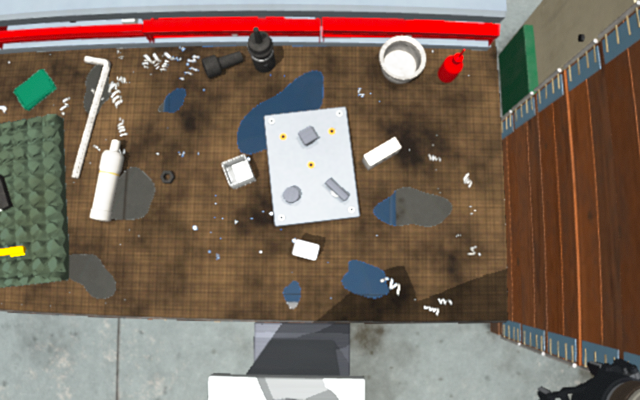

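View pics/scene1.png

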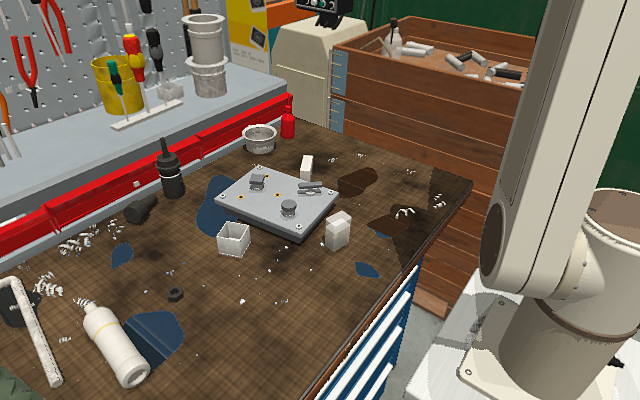

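Top view: the round pin is at about (292,194), the square at (309,135) and the bar at (336,189). The tin is left of the jig, the block right of it, and the screw box on the robot's side at (306,250). The scene view agrees. I'm moving above the jig with the fingers shut.

Request:
jog_arm:
  deltas:
    - [[40, -22, 0, 0, 0, 0, 0], [40, -22, 0, 0, 0, 0, 0], [40, -22, 0, 0, 0, 0, 0], [40, -22, 0, 0, 0, 0, 0], [40, -22, 0, 0, 0, 0, 0]]

```text
clock: 1.2
eef_pos: [0.3399, -0.2798, 0.2309]
tool_rot: [0.981, 0.195, 0.0, 0.002]
ft_force: [1.1, -0.0, 0.0]
grip_width: 0.012
```

Request:
jog_arm:
  deltas:
    - [[40, -22, 0, 0, 0, 0, 0], [40, -22, 0, 0, 0, 0, 0], [40, -22, 0, 0, 0, 0, 0], [40, -22, 0, 0, 0, 0, 0], [40, -22, 0, 0, 0, 0, 0]]

```text
clock: 1.7
eef_pos: [0.4877, -0.0938, 0.232]
tool_rot: [0.981, 0.194, 0.002, 0.003]
ft_force: [1.5, -1.1, -0.9]
grip_width: 0.0007
```

Request:
jog_arm:
  deltas:
    - [[0, -10, -20, 0, 0, 0, 0], [0, 0, 0, 0, 0, 0, 0]]

```text
clock: 1.9
eef_pos: [0.487, -0.079, 0.2514]
tool_rot: [0.98, 0.199, 0.002, 0.003]
ft_force: [-0.2, -0.1, -0.3]
grip_width: 0.0
```

```bash
python3 - <<'E'
from h import *
o=get_obs();print(o["clock"],o["eef_pos"])
print(np.round(camera_model("wrist")["T_tool_cam"],3))
snap("wrist","w1.png")
for t in ("round_top","square_top","bar_top"):
    for d in masks_of(t,"wrist")[:3]:
        if d["conf"]>.2: print(t,round(d["conf"],2),np.round(d["at"]),d["pixels"].sum(),np.round(world("wrist",d["at"],.072,o),3))
E
```

```text
1.9 [ 0.48704773 -0.07895699  0.25140591]
[[-0.001 -0.961 -0.277  0.069]
 [ 1.    -0.001 -0.001 -0.   ]
 [ 0.001 -0.277  0.961 -0.142]
 [ 0.     0.     0.     1.   ]]
round_top 0.72 [265. 128.] 799 [ 0.513 -0.008  0.072]
square_top 0.83 [340.  20.] 1142 [ 0.633 -0.039  0.072]
```

View pics/w1.png

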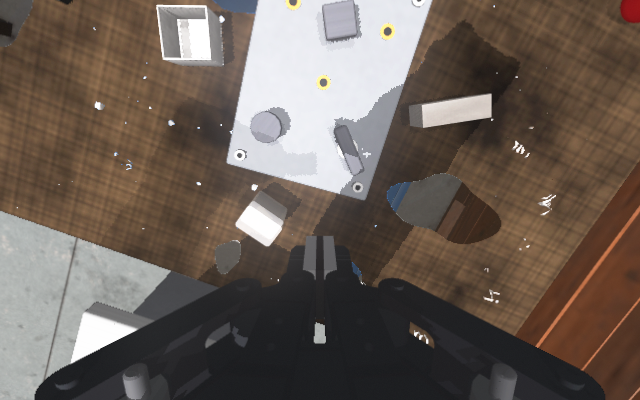

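Wrist view: round at (265,127), square at (340,20), bar at (349,150), and the fingers are shut. The round position agrees with the top view to within 3 mm, so I'm going above it.

Request:
jog_arm:
  deltas:
    - [[25, -28, 20, 0, 0, 0, 0], [25, -28, 30, 0, 0, 0, 0], [0, 0, 40, 0, 0, 0, 0], [0, 0, 30, 0, 0, 0, 0], [0, 0, 10, 0, 0, 0, 0]]

```text
clock: 2.6
eef_pos: [0.5107, -0.0157, 0.1151]
tool_rot: [0.982, 0.19, 0.002, 0.003]
ft_force: [-0.6, -0.3, 0.3]
grip_width: -0.0003
```

```bash
python3 - <<'E'
from h import *
o=get_obs();print(o["clock"],o["eef_pos"],o["tool_rot"])
snap("wrist","w2.png")
for t in ("round_top","square_top","bar_top"):
    for d in masks_of(t,"wrist")[:3]:
        if d["conf"]>.2: print(t,round(d["conf"],2),np.round(d["at"]),d["pixels"].sum(),np.round(world("wrist",d["at"],.072,o),3))
E
```

```text
2.6 [ 0.51074512 -0.01574438  0.11505296] [0.98180389 0.18985359 0.00241695 0.0033017 ]
round_top 0.62 [307. 212.] 1883 [ 0.514 -0.006  0.072]
square_top 0.89 [440.  41.] 3444 [ 0.633 -0.038  0.072]
bar_top 0.9 [440. 239.] 1779 [ 0.528 -0.094  0.072]
bar_top 0.66 [436. 239.] 1990 [ 0.527 -0.092  0.072]
```

View pics/w2.png

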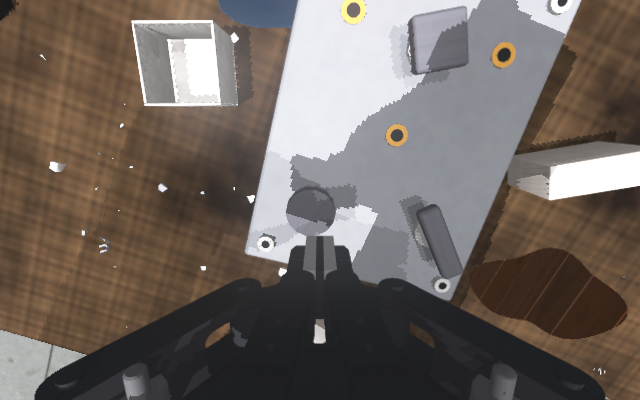

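Wrist view: the round disc is at (311,212) just ahead of the tips, the square at (440,41) and the bar at (440,240). I'm correcting by about 9 mm and going down.

Request:
jog_arm:
  deltas:
    - [[5, -8, 0, 0, 0, 0, 0], [0, 0, 20, 0, 0, 0, 0], [0, 0, 12, 0, 0, 0, 0], [0, 0, 4, 0, 0, 0, 0], [0, 0, 0, 0, 0, 0, 0]]

```text
clock: 3.3
eef_pos: [0.5232, -0.0062, 0.0907]
tool_rot: [0.982, 0.189, 0.014, 0.005]
ft_force: [-0.1, 0.4, 0.1]
grip_width: -0.0001
```

Request:
jog_arm:
  deltas:
    - [[-8, -3, 0, 0.8, -1.4, 0, 0], [0, 0, 0, 0, 0, 0, 0], [0, 0, 0, 0, 0, 0, 0]]

```text
clock: 3.6
eef_pos: [0.5162, -0.0061, 0.0925]
tool_rot: [0.982, 0.189, 0.003, 0.001]
ft_force: [0.1, -0.0, 0.5]
grip_width: 0.0001
```

Request:
jog_arm:
  deltas:
    - [[-3, -1, 5, 0, 0, 0, 0], [0, 0, 5, 0, 0, 0, 0], [0, 0, 5, 0, 0, 0, 0], [0, 0, 3, 0, 0, 0, 0], [0, 0, 3, 0, 0, 0, 0]]

```text
clock: 4.1
eef_pos: [0.5141, -0.0063, 0.0711]
tool_rot: [0.982, 0.189, 0.004, 0.001]
ft_force: [-0.3, 0.7, 4.6]
grip_width: 0.0002
```

Contact, at 4.6 N of pin friction.

Request:
jog_arm:
  deltas:
    - [[0, 0, 3, 0, 0, 0, 0], [0, 0, 2, 0, 0, 0, 0], [0, 0, 2, 0, 0, 0, 0], [0, 0, 2, 0, 0, 0, 0]]

```text
clock: 4.5
eef_pos: [0.5141, -0.0063, 0.0618]
tool_rot: [0.982, 0.189, 0.004, 0.001]
ft_force: [-1.2, -1.0, 3.3]
grip_width: 0.0001
```

Request:
jog_arm:
  deltas:
    - [[0, 0, 1, 0, 0, 0, 0], [0, 0, 1, 0, 0, 0, 0]]

```text
clock: 4.7
eef_pos: [0.5141, -0.0063, 0.061]
tool_rot: [0.982, 0.189, 0.005, 0.001]
ft_force: [-5.6, -0.4, 16.6]
grip_width: -0.0
```

Request:
jog_arm:
  deltas:
    - [[0, 0, 1, 0, 0, 0, 0]]

```text
clock: 4.8
eef_pos: [0.5141, -0.0063, 0.061]
tool_rot: [0.982, 0.189, 0.005, 0.001]
ft_force: [-3.4, 0.7, 10.9]
grip_width: 0.0001
```

Request:
jog_arm:
  deltas:
    - [[0, 0, -10, 0, 0, 0, 0], [0, 0, -20, 0, 0, 0, 0], [0, 0, -15, 0, 0, 0, 0], [0, 0, 0, 0, 0, 0, 0]]

```text
clock: 5.2
eef_pos: [0.5138, -0.0063, 0.1073]
tool_rot: [0.982, 0.189, 0.005, 0.001]
ft_force: [-0.2, 0.1, 0.2]
grip_width: -0.0004
```

Round pin is home (z = 0.061 at the firm stop). Next, the square pin.

Request:
jog_arm:
  deltas:
    - [[30, 23, 0, 0, 0, 0, 0], [30, 23, 0, 0, 0, 0, 0], [20, 15, 0, 0, 0, 0, 0], [0, 0, 0, 0, 0, 0, 0], [0, 0, 0, 0, 0, 0, 0]]

```text
clock: 5.7
eef_pos: [0.6098, -0.0338, 0.103]
tool_rot: [0.982, 0.189, 0.001, 0.001]
ft_force: [-0.5, 0.1, 0.6]
grip_width: 0.0
```

```bash
python3 - <<'E'
from h import *
o=get_obs();print(o["clock"],o["eef_pos"],o["tool_rot"])
snap("wrist","w3.png")
for t in ("square_top","bar_top"):
    for d in masks_of(t,"wrist")[:3]:
        if d["conf"]>.2: print(t,round(d["conf"],2),np.round(d["at"]),d["pixels"].sum(),np.round(world("wrist",d["at"],.072,o),3))
E
```

```text
5.7 [ 0.60980419 -0.03375816  0.10300536] [9.81967133e-01 1.89048269e-01 1.00683829e-03 5.35794728e-04]
square_top 0.8 [343. 192.] 2550 [ 0.636 -0.038  0.072]
```

View pics/w3.png

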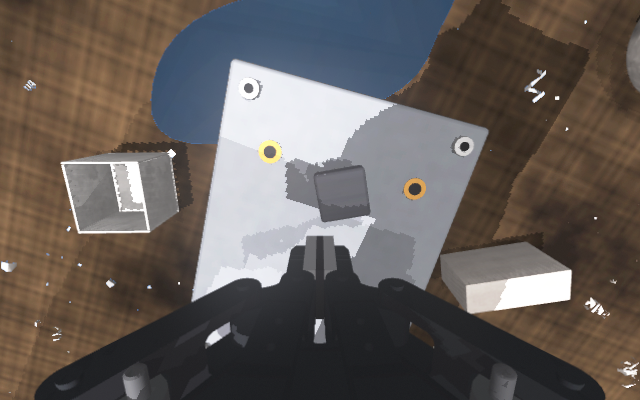

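The square head is at (342,193), at about (0.635, -0.039). I'm shifting 21/14 mm and going down.

Request:
jog_arm:
  deltas:
    - [[14, 9, 0, 0, 0, 0, 0], [7, 5, 5, 0, 0, 0, 0], [0, 0, 5, 0, 0, 0, 0], [0, 0, 2, 0, 0, 0, 0], [0, 0, 0, 0, 0, 0, 0]]

```text
clock: 6.35
eef_pos: [0.6303, -0.0374, 0.0908]
tool_rot: [0.982, 0.19, -0.001, -0.0]
ft_force: [-0.2, 0.5, 0.3]
grip_width: 0.0001
```

Request:
jog_arm:
  deltas:
    - [[4, 3, 4, 0, 0, 0, 0], [0, 0, 4, 0, 0, 0, 0], [0, 0, 4, 0, 0, 0, 0], [0, 0, 3, 0, 0, 0, 0], [0, 0, 3, 0, 0, 0, 0]]

```text
clock: 6.85
eef_pos: [0.6348, -0.0386, 0.0721]
tool_rot: [0.982, 0.19, -0.001, -0.0]
ft_force: [-1.8, -0.5, 3.8]
grip_width: -0.0004
```

Request:
jog_arm:
  deltas:
    - [[0, 0, 3, 0, 0, 0, 0], [0, 0, 3, 0, 0, 0, 0], [0, 0, 2, 0, 0, 0, 0]]

```text
clock: 7.15
eef_pos: [0.6348, -0.0386, 0.0646]
tool_rot: [0.982, 0.19, -0.0, 0.0]
ft_force: [-1.3, -0.4, 2.1]
grip_width: -0.0003
```

Request:
jog_arm:
  deltas:
    - [[0, 0, 2, 0, 0, 0, 0], [0, 0, 1.5, 0, 0, 0, 0], [0, 0, 1, 0, 0, 0, 0], [0, 0, 1, 0, 0, 0, 0]]

```text
clock: 7.55
eef_pos: [0.6349, -0.0386, 0.061]
tool_rot: [0.982, 0.19, 0.0, 0.0]
ft_force: [-4.1, -0.2, 9.0]
grip_width: 0.0001
```

Request:
jog_arm:
  deltas:
    - [[0, 0, 1.5, 0, 0, 0, 0]]

```text
clock: 7.65
eef_pos: [0.6349, -0.0386, 0.061]
tool_rot: [0.982, 0.19, 0.001, 0.0]
ft_force: [-4.2, 0.0, 11.7]
grip_width: 0.0003
```

Request:
jog_arm:
  deltas:
    - [[0, 0, -10, 0, 0, 0, 0], [0, 0, -20, 0, 0, 0, 0], [0, 0, -20, 0, 0, 0, 0], [-35, 3, 0, 0, 0, 0, 0], [-35, 3, 0, 0, 0, 0, 0]]

```text
clock: 8.15
eef_pos: [0.5755, -0.0692, 0.1121]
tool_rot: [0.981, 0.192, 0.003, 0.001]
ft_force: [-0.1, -0.8, 0.2]
grip_width: -0.0003
```

Request:
jog_arm:
  deltas:
    - [[-35, 3, 0, 0, 0, 0, 0], [-16, 0, 0, 0, 0, 0, 0], [0, 0, 0, 0, 0, 0, 0], [0, 0, 0, 0, 0, 0, 0]]

```text
clock: 8.55
eef_pos: [0.5259, -0.0935, 0.1129]
tool_rot: [0.982, 0.191, 0.003, 0.001]
ft_force: [0.9, 0.9, -0.8]
grip_width: -0.0001
```

```bash
python3 - <<'E'
from h import *
o=get_obs();print(o["clock"],o["eef_pos"],o["tool_rot"])
snap("wrist","w4.png")
for t in ("bar_top","square_top","round_top"):
    for d in masks_of(t,"wrist")[:3]:
        if d["conf"]>.2: print(t,round(d["conf"],2),np.round(d["at"]),d["pixels"].sum(),np.round(world("wrist",d["at"],.072,o),3))
E
```

```text
8.55 [ 0.52590912 -0.09354033  0.11286787] [0.98162304 0.19079594 0.00339233 0.00126506]
bar_top 0.78 [322. 214.] 1446 [ 0.531 -0.093  0.072]
square_top 0.92 [302.  24.] 2490 [ 0.627 -0.043  0.072]
round_top 0.97 [194. 184.] 1920 [ 0.521 -0.013  0.072]
```

View pics/w4.png

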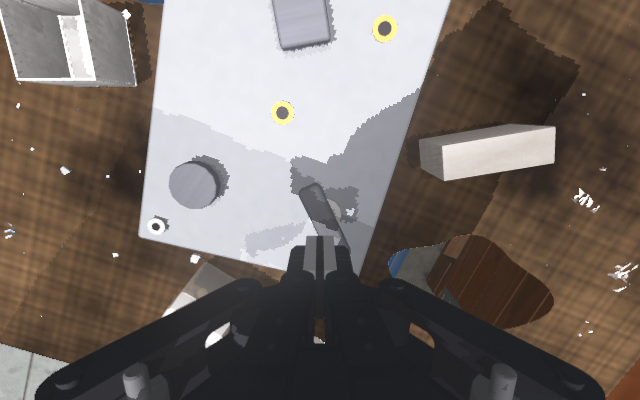

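The bar head runs from (313,187) to about (340,245) under the tips. The earlier unobstructed view put its centre at (0.528, -0.094), within 2 mm of the TCP. Going down.

Request:
jog_arm:
  deltas:
    - [[2, 1, 8, 0, 0, 0, 0], [0, 0, 8, 0, 0, 0, 0], [0, 0, 5, 0, 0, 0, 0], [0, 0, 3, 0, 0, 0, 0], [0, 0, 0, 0, 0, 0, 0]]

```text
clock: 9.25
eef_pos: [0.5302, -0.092, 0.0846]
tool_rot: [0.981, 0.193, 0.002, 0.001]
ft_force: [-0.1, 0.4, -0.2]
grip_width: 0.0001
```

Request:
jog_arm:
  deltas:
    - [[-2.5, 1, 2, 0, 0, 0, 0], [0, 0, 3, 0, 0, 0, 0], [0, 0, 3, 0, 0, 0, 0], [0, 0, 2, 0, 0, 0, 0], [0, 0, 2, 0, 0, 0, 0]]

```text
clock: 9.75
eef_pos: [0.5284, -0.0942, 0.0723]
tool_rot: [0.981, 0.192, 0.003, 0.001]
ft_force: [-0.9, 0.6, 4.1]
grip_width: -0.0
```

Request:
jog_arm:
  deltas:
    - [[0, 0, 2, 0, 0, 0, 0], [0, 0, 2, 0, 0, 0, 0], [0, 0, 2, 0, 0, 0, 0]]

```text
clock: 10.05
eef_pos: [0.5285, -0.0943, 0.067]
tool_rot: [0.981, 0.192, 0.003, 0.001]
ft_force: [-1.5, 0.8, 3.1]
grip_width: -0.0002
```

Request:
jog_arm:
  deltas:
    - [[0, 0, 2, 0, 0, 0, 0], [0, 0, 2, 0, 0, 0, 0], [0, 0, 1.5, 0, 0, 0, 0], [0, 0, 1, 0, 0, 0, 0], [0, 0, 1, 0, 0, 0, 0]]

```text
clock: 10.55
eef_pos: [0.5285, -0.0943, 0.061]
tool_rot: [0.981, 0.193, 0.004, 0.001]
ft_force: [-3.9, 1.2, 12.8]
grip_width: -0.0
```

Request:
jog_arm:
  deltas:
    - [[0, 0, 1.5, 0, 0, 0, 0]]

```text
clock: 10.65
eef_pos: [0.5285, -0.0943, 0.0609]
tool_rot: [0.981, 0.193, 0.004, 0.001]
ft_force: [-5.7, 1.7, 15.8]
grip_width: -0.0
```

All three pins are at the stop. I'm retracting and taking a final look.

Request:
jog_arm:
  deltas:
    - [[0, 0, -10, 0, 0, 0, 0], [0, 0, -30, 0, 0, 0, 0], [0, 0, -40, 0, 0, 0, 0], [-20, 10, -40, 0, 0, 0, 0], [-20, 20, -30, 0, 0, 0, 0]]

```text
clock: 11.15
eef_pos: [0.4997, -0.1349, 0.2102]
tool_rot: [0.981, 0.195, -0.001, -0.001]
ft_force: [1.0, -1.5, 0.4]
grip_width: -0.0001
```

Request:
jog_arm:
  deltas:
    - [[-30, 15, 0, 0, 0, 0, 0], [0, 0, 0, 0, 0, 0, 0], [0, 0, 0, 0, 0, 0, 0]]

```text
clock: 11.45
eef_pos: [0.4805, -0.1647, 0.217]
tool_rot: [0.981, 0.194, 0.005, 0.003]
ft_force: [-0.8, 0.2, -0.2]
grip_width: 0.0001
```

```bash
python3 - <<'E'
from h import *
o=get_obs();print(o["clock"],o["eef_pos"],o["ft_force"])
w=snap("wrist","w5.png");s=snap("scene","s5.png")
c=lambda f:cv2.resize(cv2.imread(f)[130:270,200:380],None,fx=2.2,fy=2.2,interpolation=cv2.INTER_CUBIC)
cv2.imwrite("pics/cmp.png",np.vstack([np.hstack([c("pics/scene1.png"),c("pics/s5.png")]),cv2.resize(cv2.imread("pics/w5.png")[:230],(792,284))]))
E
```

```text
11.45 [ 0.48054162 -0.16467533  0.21699159] [-0.76708429  0.19006402 -0.18389085]
```

View pics/cmp.png

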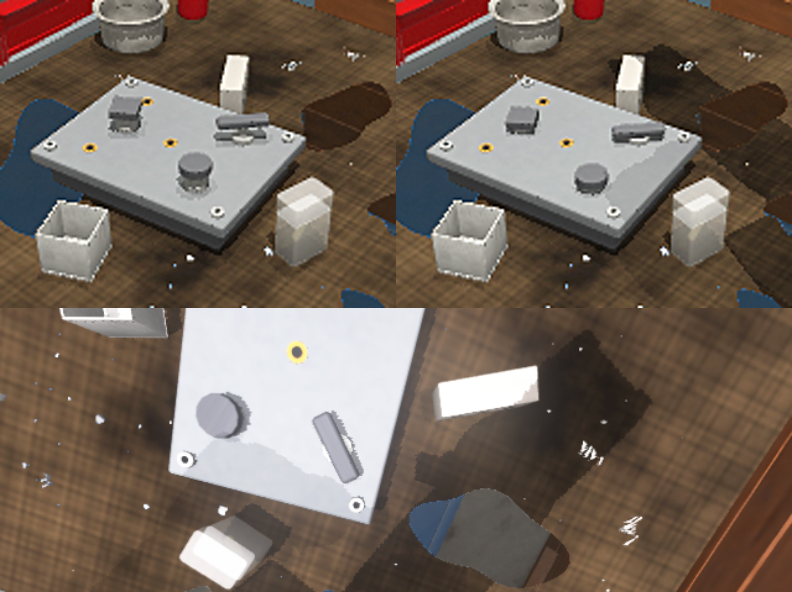

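Before (left) and after (right): all three heads now sit low on their collars, and the tin, block and screw box have not moved. The arm is clear of everything.

```bash
python3 -c "
from workcell import *
print(job_done())"
```

```text
the job is handed in; nothing more can be done
None
```

The drill jig is locked. I pressed all three pins home with the shut fingertips, in the order asked: round, square, bar. The job was handed in at about 11.5 s on the robot's clock.

- **Pins:** each one slid at about 2–5 N and then met a firm stop with the fingertips at z = 0.061 m, the stated home height. The reported force stayed under 17 N throughout.
- **Final pictures:** the before and after scene pictures show all three heads seated on their collars. The tin, steel block and screw box look unmoved, and the arm had backed off to about 0.22 m up with no contact.
- **Disagreements:** at the start the networks swapped or mixed up some heads and bystanders in the top and scene views, so I settled those by looking at the pictures. One approach move overshot by about 10 mm with a slight tilt, in free air, and I corrected it before touching the round pin.

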